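# Load a hub through the one-way gate of an infeed lane

### The job

Load the square-based aluminium hub into the milling machine's infeed lane: stand it on the open apron, slide it flat along the lane through the one-way gate until the gate springs shut behind it, then let go, so that the sprung end stop holds it back against the shut gate. Slide it gently, without pressing it hard on the rails or the floor, and never push the end stop all the way in. Leave the round-flanged hub, the steel parallel bar and the oil bottle alone.

Things in the scene. Friction and masses are not known exactly. Their poses are not given: they have to be found in the camera images.
- hub_center (a point): Part to load: loose aluminium hub, 0.34-0.54 kg. Rectangular base 80 (own x) x 50 (own y) x 28 mm high, upright corners rounded 8 mm, with a central round boss 36 mm in diameter, 45 tall; 73 high in all. Point: on the boss axis 36.5 mm above the underside, z up. Same after a half turn: either end goes first. Grip the boss from above, about 55 mm above the underside, clear of the rails.
- lane: Infeed lane fixed to the bench: aluminium plate 12 mm thick with steel rails. Origin: at bench level on the centre line at the throat, where the parallel rails begin; x = the way the hub goes in, y = left, z up. Plate from x = -140 to 245 mm, y = -42 to 58. From x = 0 the lane is 53 mm wide (1.5 mm play each side of the hub, its length along x). All on the lane ends at most 40 mm above the bench.
- apron (a point): Lane floor in the middle of the open apron, on the centre line 85 mm before the throat, 12 mm above the bench; axes as the lane's. The apron, without rails, runs from x = -140 to -30 mm in the lane frame; from -30 mm to 0 flared rails narrow from 76 to 53 mm. Stand the hub here, its length along the lane. It weighs 3-5 N; pressing it on the rails and floor with over 15 N scores it.
- head_mid (a point): Lane floor on the centre line 95 mm past the throat; axes as the lane's. The gate head, which carries gate and end stop, is clamped on by the setter so that a loaded hub's rear face rests anywhere within 20 mm before or after this point (hub centre 115 to 155 mm past the throat). Its place is not measured: see it, or feel the end stop by the force.
- gate (a joint): One-way gate: sprung steel flap 60 mm long, 21 high, upright pivot at the lane's left edge 56 mm before the loaded hub's rear face. Rad: 0 = shut, slanting downstream, tip near mid-lane, on a fixed stop that bars it from swinging back upstream; about 0.37 as the hub slides by; opening takes some 5-10 N. It springs shut once the hub's rear is 3 to 5 mm past its final place.
- stop (a joint): Sprung end stop: black round button, 18 mm across, facing the hub at the lane's far end. Metres pushed in: 0 free, 0.015 all the way in (hard). Takes 4 N to start, then 0.45 N per mm. The hub meets it 4 mm before its final place, so the gate springs shut with the stop 7-9 mm in; up to 13 mm is harmless. Once let go it pushes the hub back onto the shut gate, staying 4 mm in.
- round_hub_center (a point): Not to be moved: loose aluminium hub with the same boss but a round flange 72 mm across, 28 mm high; point on its axis 36.5 mm above the underside. The two hubs may lie either way round, one left and one right of the parallel bar.
- parallel: Not to be moved: loose ground steel bar 100 x 14 mm, 28 mm high, lying along its own x between the two hubs; origin at the centre of its underside.
- oil: Not to be moved: white round oil bottle 60 mm across, 130 mm high, standing off to the right; origin at the centre of its underside.
Mind the look-alikes: they are no part of the job. What is shaped like the part that bears hub_center but brown or purple is not meant.

How it is judged:
By the outcome, as a careful person would: the job done as asked, in the order asked, and still so for the second after the job is handed in, with the robot touching nothing.
It also fails if it takes over 67 s, if anything falls off the work surface, if the arm or the gripper's body presses on something with over 40 N, if the wrist force passes 120 N, or if a joint passes its speed limit or range.

### The arm

A 6-joint arm with a two-finger parallel gripper is mounted at the origin on the work surface. World frame = base frame: x ahead of the robot, y to its left, z up, the work surface at z = 0. Lengths are in m, angles in degrees, forces in N, time in s.
With the tool pointing down it reaches from about 0.15 to 0.775 m from the base axis. Payload 6.1 kg.
Tool frame: the origin (TCP) lies between the finger pads; the fingertips stand 25 mm ahead of it and the grasp point (between the pads) lies 6 mm ahead of it; z points along the fingers, y is the direction in which the jaws open and shut (so a half turn about z gives the same grasp; the last joint's range is limited). The gripper opens to 85 mm and grips with 20 to 120 N. Pads are 22 mm wide; open, the fingers measure 114 mm over their backs; the gripper's body (76 mm by 85 mm) begins 54 mm behind the grasp point. The pads swing forward as they close: fully open they stand 13 mm farther back than shut.
Start: joints at [-68.927, 7.208, -2.269, 80.523, 0, 90], TCP at [0.189, -0.49, 0.256] pointing down, gripper open.
Joint ranges: [-155.77, 155.77], [-54.66, 111.73], [-72.52, 77.12], [-102.08, 115.82], [-83.92, 84.16], [-180, 180]. Speed limits (degrees/s): [136.94, 136.94, 172.46, 180, 180, 180].

### API

Orientations are given as a 3x3 rotation matrix whose columns are the frame's x, y, z axes.
In Python, from station import r, planner, grab_frame, sign_off gives the robot as it stands. Calls block until the motion is done:
- r.movep(position, orientation): joint-space move of the TCP to a pose.
- r.move_straight(position, v=0.15, orientation=None): straight line of the TCP; orientation=None keeps the orientation; v is the mean speed in m/s.
- r.set_joints(angles): joint-space move.
- r.set_gripper(opening, force=None): opening from 0.0 (shut) to 1.0 (fully open); force is the grip in N (None keeps the last); returns when the fingers have stopped.
- r.hold(seconds).
- planner.ik(position, orientation): joint angles nearest the present ones, or None.
- r.state(): the state.
- grab_frame(name): name is "side" or "top" or "wrist"; returns a dict with "color" (420x560x3 uint8, blue, green, red), "vertical_fov" (degrees; the focal length in pixels is half the picture's height over the tangent of half this angle, whatever the lens; pixels are square), "cx", "cy" (the principal point, pixels), "camera_from_world" (4x4, takes a point from world to camera coordinates); the wrist camera has in their place "hand_eye" (4x4, takes a point from camera to tool coordinates, whose origin is the TCP and whose axes are the flange's). Camera axes: x right, y down, z forward; pixel columns grow to the right and rows downward; lengths in m; the calibration is good to about 2 mm. The wrist camera is an equidistant fisheye: a pixel r from the principal point sees the ray r / f radians off the axis. A picture is of the moment at which its call begins: read the wrist's pose just before it. There is no depth.
A pose or a line that the arm cannot do raises r.IKError and nothing moves.
- sign_off(): hands the job in, once; it reports no verdict.
The state is a dict: "time_s": time; "qpos": joint angles; "qd": joint speeds; "tau": joint torques, N m; "tool_pos": TCP position; "tool_rot": TCP orientation; "force": force on the tool from outside, world axes, zero at the start; "torque": the same for the moment, N m; "gripper_width": opening from 0.0 (shut) to 1.0 (fully open).
Only numpy, scipy, OpenCV 4.12 (cv2) and the standard library are available. Lean on these libraries where they do the work, as an engineer would, in place of code of your own. Each camera call takes 0.05 s, during which the arm holds its last target.

## Working session

There is one attempt and no reset: what is moved stays moved. The work goes in short steps, each a Python script; the robot and the scene stay as the last script left them, time stands still between calls to the robot, and variables do not carry over. Pictures are saved under pics/ and viewed, and the job is handed in when it is done.

```bash
mkdir -p pics; ls
python3 - <<'E'
from station import r, grab_frame
import cv2,numpy as np
s=r.state(); print(s['time_s'],s['tool_pos'],s['force'])
for n in ("side","top","wrist"):
    f=grab_frame(n); cv2.imwrite(f'pics/{n}0.png',f['color']); print(n,{k:(np.round(v,4).tolist() if hasattr(v,'shape') else v) for k,v in f.items() if k!='color'})
E
```

```text
pics
0.0 [ 0.18863191 -0.48956104  0.25554842] [0.02095539 0.06362975 0.00969012]
side {'vertical_fov': 44.248705524973175, 'cx': 275.48562735116707, 'cy': 205.69518808411593, 'camera_from_world': [[-0.7897, -0.6135, 0.0029, 0.3697], [-0.3522, 0.4495, -0.8209, 0.2133], [0.5024, -0.6492, -0.5711, 1.2281], [0.0, 0.0, 0.0, 1.0]]}
top {'vertical_fov': 46.06730292436076, 'cx': 280.32391443466287, 'cy': 214.91696635079987, 'camera_from_world': [[-0.0181, -0.9997, 0.0186, -0.0204], [-0.9978, 0.0169, -0.0644, 0.488], [0.0641, -0.0197, -0.9977, 1.1671], [0.0, 0.0, 0.0, 1.0]]}
wrist {'vertical_fov': 65.70646984690485, 'cx': 273.80509332755804, 'cy': 211.9892888118809, 'hand_eye': [[-0.0004, -0.9597, -0.2811, 0.072], [1.0, -0.0003, -0.0004, -0.0009], [0.0003, -0.2811, 0.9597, -0.116], [0.0, 0.0, 0.0, 1.0]]}
```

View pics/top0.png

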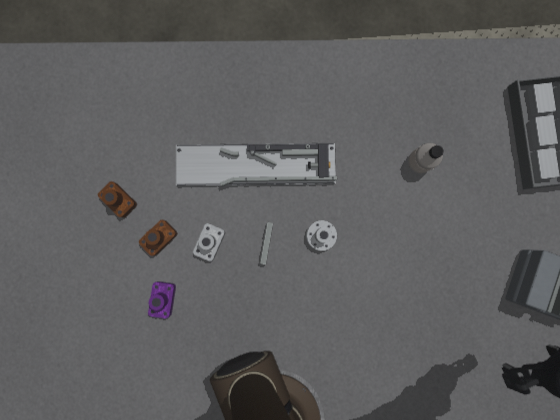

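View pics/side0.png

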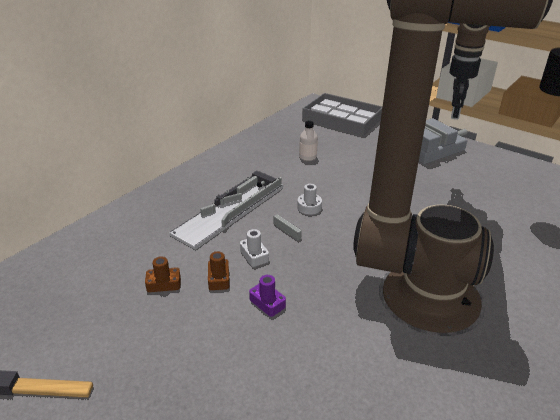

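View pics/wrist0.png

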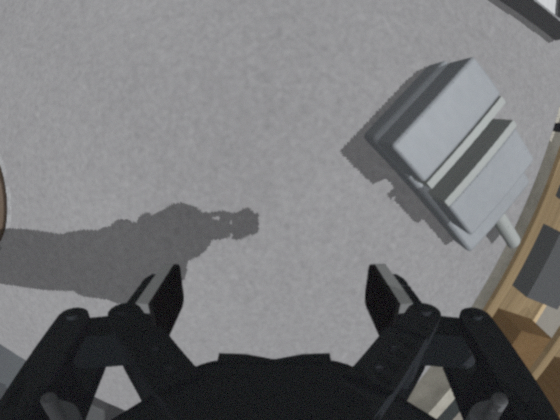

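The top view shows the lane at pixels (176–336, 143–187), with its open apron at the left and the head at the right. It runs toward image right, which is world −y. Hub candidates:
- silver, square base at (208,242)
- silver, round flange at (322,236)
- brown at (117,200) and (157,238), and purple at (161,300)

The silver square-based one at (208,242) fits the description. I'll confirm it in a crop.

```bash
cat > h.py <<'E'
import numpy as np,cv2
def ray(f,u,v,T=None):
    "T: world_from_tool for wrist. returns origin,dir in world"
    fl=f['color'].shape[0]/2/np.tan(np.radians(f['vertical_fov']/2))
    x,y=u-f['cx'],v-f['cy']
    if 'hand_eye' in f:
        rr=np.hypot(x,y); th=rr/fl; d=np.array([np.sin(th)*x/rr,np.sin(th)*y/rr,np.cos(th)]); W=T@f['hand_eye']
    else:
        d=np.array([x/fl,y/fl,1.]); W=np.linalg.inv(f['camera_from_world'])
    d=W[:3,:3]@d
    return W[:3,3],d/np.linalg.norm(d)
def onplane(f,u,v,z,T=None):
    o,d=ray(f,u,v,T); return o+d*(z-o[2])/d[2]
def cross(a,b):
    (o1,d1),(o2,d2)=a,b
    A=np.stack([d1,-d2],1); t=np.linalg.lstsq(A,o2-o1,rcond=None)[0]
    p,q=o1+t[0]*d1,o2+t[1]*d2
    return (p+q)/2,np.linalg.norm(p-q)
def toolT(s):
    T=np.eye(4);T[:3,:3]=s['tool_rot'];T[:3,3]=s['tool_pos'];return T
def proj(f,p,T=None):
    fl=f['color'].shape[0]/2/np.tan(np.radians(f['vertical_fov']/2))
    C=np.linalg.inv(T@f['hand_eye']) if 'hand_eye' in f else f['camera_from_world']
    c=C[:3,:3]@np.asarray(p)+C[:3,3]
    if 'hand_eye' in f:
        n=np.hypot(c[0],c[1]); k=fl*np.arctan2(n,c[2])/n
        return f['cx']+k*c[0],f['cy']+k*c[1]
    return f['cx']+fl*c[0]/c[2],f['cy']+fl*c[1]/c[2]
E
python3 - <<'E'
import cv2,numpy as np,pickle
from station import r,grab_frame
from h import *
f=grab_frame('top'); g=grab_frame('side'); pickle.dump((f,g),open('f0.pkl','wb'))
c=f['color']
a=cv2.resize(c[135:195,170:345],None,fx=4,fy=4,interpolation=cv2.INTER_CUBIC)
b=cv2.resize(c[215:270,170:345],None,fx=4,fy=4,interpolation=cv2.INTER_CUBIC)
cv2.imwrite('pics/crop1.png',np.vstack([a,b]))
for n,(u,v,z) in dict(p00=(176,146,.012),p01=(177,187,.012),p10=(335,143,.012),p11=(336,184,.012),hubtop=(207,242,.073),round=(322,236,.073)).items(): print(n,onplane(f,u,v,z).round(4))
E
```

```text
p00 [0.6588 0.22   0.012 ]
p01 [0.5592 0.2181 0.012 ]
p10 [ 0.6607 -0.1651  0.012 ]
p11 [ 0.5604 -0.1649  0.012 ]
hubtop [0.4252 0.1394 0.073 ]
round [ 0.4342 -0.1218  0.073 ]
```

View pics/crop1.png

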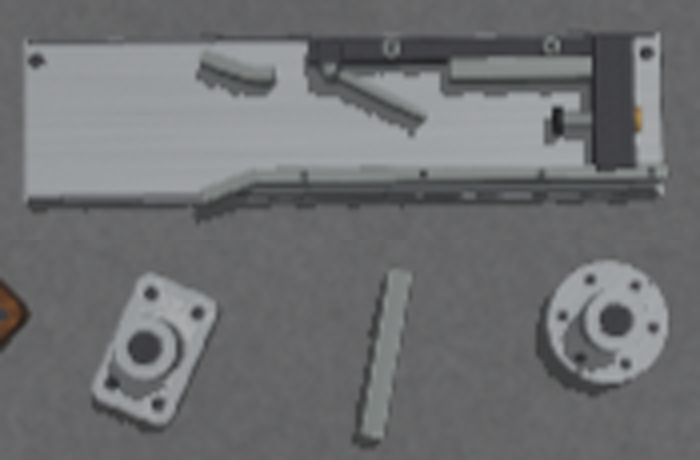

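The crop confirms it: the rectangular-based silver hub is at about (208,242), the round flange is on the right, and the bar lies between them. The plate measures 385 × 100 mm, as it should. The lane runs along −y, with its centre line at x≈0.602 and the throat at y≈0.079. Next I'll take wrist views over the hub and the lane.

```bash
python3 - <<'E'
from station import r,planner,grab_frame
from h import *
import pickle
def R(yaw): # tool y axis at yaw (deg) in world
    a=np.radians(yaw); y=np.array([np.cos(a),np.sin(a),0]); z=np.array([0,0,-1.]); return np.stack([np.cross(y,z),y,z],1)
s=r.state(); print(np.round(s['tool_rot'],3).tolist())
for nm,p,yaws in (('hub',(.425,.139,.2),(-24.5,155.5)),('apron',(.602,.164,.2),(90,-90)),('end',(.602,-.08,.08),(90,-90))):
    for y in yaws:
        q=planner.ik(p,R(y)); print(nm,y,None if q is None else np.round(q,1))
E
cat >> h.py <<'E'
def R(yaw): # tool y axis at yaw (deg) in world, tool down
    a=np.radians(yaw); y=np.array([np.cos(a),np.sin(a),0]); z=np.array([0,0,-1.]); return np.stack([np.cross(y,z),y,z],1)
E
```

```text
[[0.933, 0.36, -0.0], [0.36, -0.933, 0.001], [0.0, -0.001, -1.0]]
hub -24.5 [ 18.1  -0.8 -17.9  73.    0.  132.6]
hub 155.5 [ 18.1  -0.8 -17.9  73.    0.  -47.4]
apron 90 [15.2 18.3  4.6 76.3  0.  15.2]
apron -90 [  15.2   18.3    4.6   76.3    0.  -164.8]
end 90 [-7.6 19.  -9.7 61.3  0.  -7.6]
end -90 [ -7.6  19.   -9.7  61.3   0.  172.4]
```

Run:
```python
from station import r,planner,grab_frame
from h import *
import pickle
r.movep((.425,.139,.2),R(155.5)); s=r.state(); f=grab_frame('wrist'); T=toolT(s)
r.movep((.602,.11,.2),R(90)); s2=r.state(); f2=grab_frame('wrist'); T2=toolT(s2)
pickle.dump((f,T,f2,T2),open('w1.pkl','wb'));print(s2['time_s'],s2['force'].round(2) if hasattr(s2['force'],'round') else s2['force'])
print(proj(f,(.425,.139,.073),T),proj(f2,(.602,.079,.012),T2))
cv2.imwrite('pics/w1.png',f['color']);cv2.imwrite('pics/w2.png',f2['color'])
```

```text
3.65 [-0.37  0.09 -0.48]
(np.float64(273.9848263030101), np.float64(211.30617109764225)) (np.float64(240.76897744730437), np.float64(194.79197760435906))
```

View pics/w1.png

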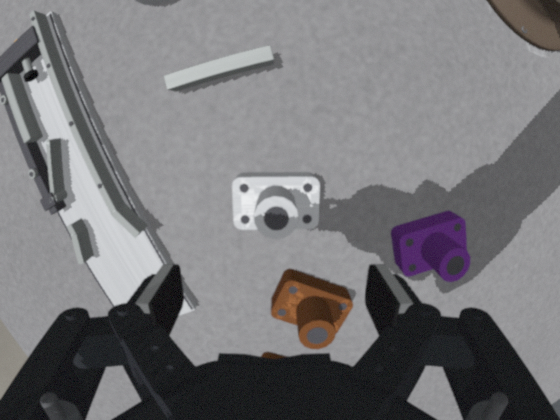

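View pics/w2.png

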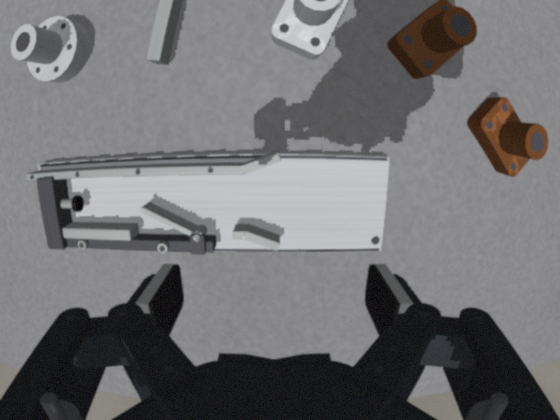

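In w1 the hub base spans (233–320, 178–232), aligned with the image, and the boss top is at (277,217). In w2 the lane runs leftwards from x≈388 to 40, with the rail throats near (245,168) and (240,240). I'll fit these features at higher zoom.

Run:
```python
from h import *
import pickle
f,T,f2,T2=pickle.load(open('w1.pkl','rb'))
a=cv2.resize(f['color'][170:240,225:330],None,fx=6,fy=6,interpolation=cv2.INTER_CUBIC)
b=cv2.resize(f2['color'][140:260,20:220],None,fx=4,fy=4,interpolation=cv2.INTER_CUBIC)
c=cv2.resize(f2['color'][140:260,200:400],None,fx=4,fy=4,interpolation=cv2.INTER_CUBIC)
for n,i in zip('abc',(a,b,c)): cv2.imwrite(f'pics/z{n}.png',i)
# base extents by bright mask
g=cv2.cvtColor(f['color'],cv2.COLOR_BGR2GRAY)
m=(g>165).astype(np.uint8); m[:170]=0;m[240:]=0;m[:,:225]=0;m[:,330:]=0
cs,_=cv2.findContours(m,0,2); k=max(cs,key=cv2.contourArea); P=np.array([onplane(f,*p[0],.028,T)[:2] for p in k])
# dark hole of boss
d=(g<90).astype(np.uint8); n,l,st,ce=cv2.connectedComponentsWithStats(d[170:240,225:330])
for i in range(1,n):
    if st[i,4]>8:
        u,v=ce[i]+[225,170]; print('dark',st[i,4],round(u,1),round(v,1),onplane(f,u,v,.028,T)[:2].round(4),onplane(f,u,v,.073,T)[:2].round(4))
print(cv2.boundingRect(k))
```

```text
dark 12 307.1 187.0 [0.3936 0.1425] [0.3939 0.1319]
dark 375 275.7 219.4 [0.4322 0.1587] [0.4265 0.1456]
dark 53 306.6 218.5 [0.4057 0.1699] [0.4041 0.155 ]
(231, 177, 89, 54)
```

View pics/za.png

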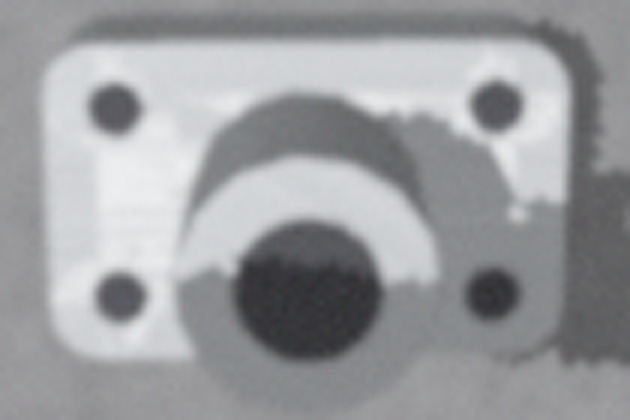

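View pics/zb.png

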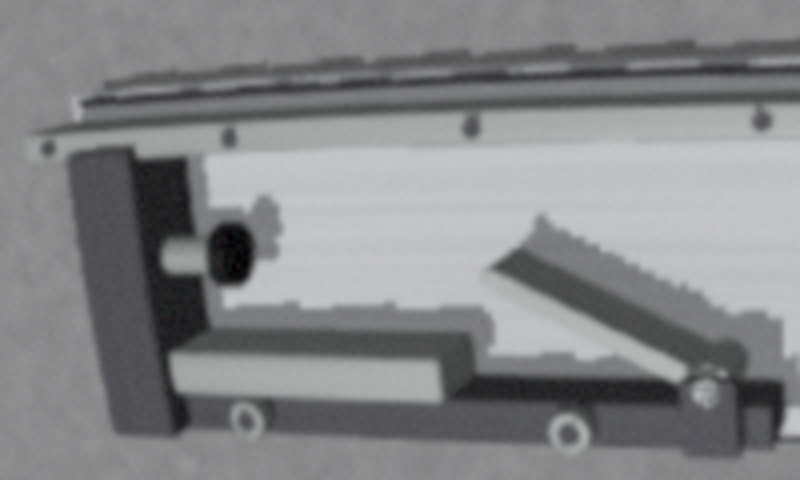

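View pics/zc.png

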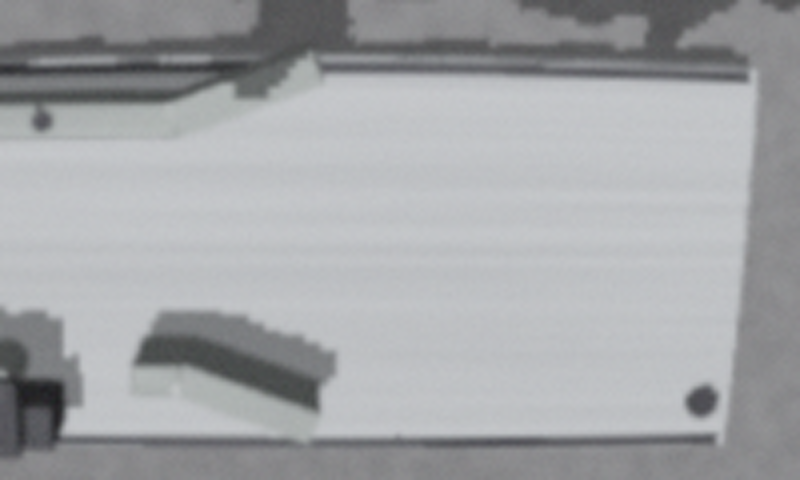

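Run:
```python
from h import *
import pickle
f,T,f2,T2=pickle.load(open('w1.pkl','rb'));ft,fs=pickle.load(open('f0.pkl','rb'))
A=lambda x,y:(225+(x+.5)/6-.5,170+(y+.5)/6-.5)
H=np.array([onplane(f,*A(*p),.028,T)[:2] for p in((114,107),(496,104),(492,292),(121,296))])
print('holes ctr',H.mean(0).round(4),'sides',[np.linalg.norm(H[i]-H[i-1]).round(4) for i in range(4)])
d=H[1]-H[0]+H[2]-H[3];print('yaw',np.degrees(np.arctan2(d[1],d[0])))
print('boss',onplane(f,*A(309,290),.073,T).round(4))
C=lambda x,y:(200+(x+.5)/4-.5,140+(y+.5)/4-.5)
B=lambda x,y:(20+(x+.5)/4-.5,140+(y+.5)/4-.5)
for n,p in dict(near1=(750,80),near2=(330,74),far1=(720,437),far2=(330,438),far3=(80,437)).items(): print(n,onplane(f2,*C(*p),.012,T2)[:2].round(4))
print('throatL floor',onplane(f2,*C(190,335),.012,T2)[:2].round(4))
for z in(.03,.033,.036,.04): print('throatR top',z,onplane(f2,*C(172,138),z,T2)[:2].round(4),onplane(f2,*B(205,150),z,T2)[:2].round(4))
for n,p,z in(('button',(232,255),.026),('pivot',(708,393),.036),('gate tip',(500,268),.033)): print(n,onplane(f2,*B(*p),z,T2)[:2].round(4))
```

```text
holes ctr [0.4259 0.1444] sides [np.float64(0.03), np.float64(0.0578), np.float64(0.0298), np.float64(0.0576)]
yaw 155.97182575591395
boss [0.4257 0.1446 0.073 ]
near1 [0.566  0.2214]
near2 [0.5667 0.1186]
far1 [0.6596 0.222 ]
far2 [0.6584 0.1192]
far3 [0.6585 0.0555]
throatL floor [0.6309 0.0845]
throatR top 0.03 [0.5788 0.083 ] [ 0.5768 -0.097 ]
throatR top 0.033 [0.5783 0.0833] [ 0.5763 -0.0949]
throatR top 0.036 [0.5778 0.0836] [ 0.5759 -0.0927]
throatR top 0.04 [0.5771 0.0839] [ 0.5752 -0.0898]
button [ 0.6058 -0.0954]
pivot [0.6375 0.0384]
gate tip [ 0.6078 -0.0122]
```

The hub is cross-checked: four base holes and boss top agree to 0.2 mm, at (0.4258, 0.1445), axis yaw 156°. For the lane centre, the plate's bevelled edges and the rails give about x=0.6045. The fit has only ±1.5 mm of play, so I'll take two closer views with the camera directly above the centre line.

Run:
```python
from station import r,planner,grab_frame
from h import *
import pickle
out=[]
for i,y in enumerate((.10,-.03)):
    r.movep((.677,y,.13),R(90)); s=r.state(); f=grab_frame('wrist'); out.append((f,toolT(s)))
    c=f['color'][50:200,140:400]; print(s['time_s'],proj(f,(.605,y,.012),toolT(s)))
    cv2.imwrite(f'pics/l{i}.png',cv2.resize(c,None,fx=3,fy=3,interpolation=cv2.INTER_CUBIC))
pickle.dump(out,open('w2.pkl','wb'))
```

```text
4.1917 (np.float64(272.1408602846183), np.float64(119.62975484008629))
4.825 (np.float64(272.9845002251133), np.float64(118.01370054608991))
```

View pics/l0.png

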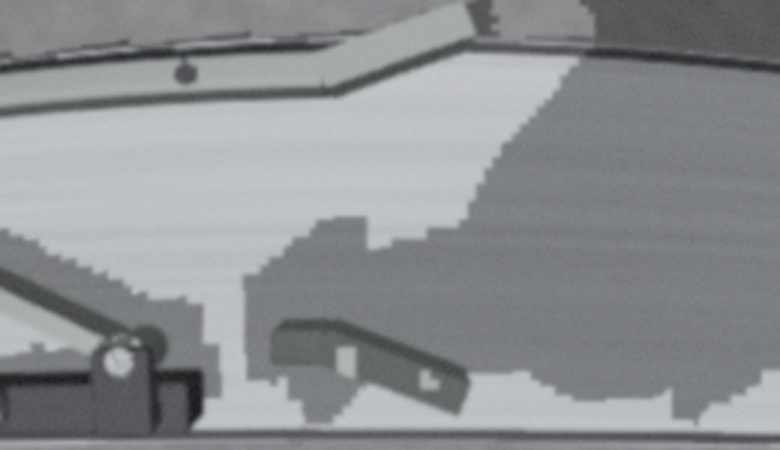

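View pics/l1.png

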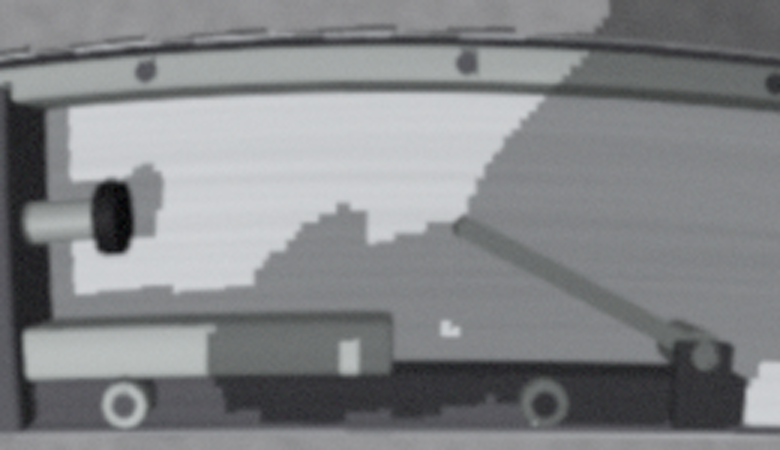

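Run:
```python
from h import *
import pickle
L=pickle.load(open('w2.pkl','rb'))
Z=lambda x,y:(140+(x+.5)/3-.5,50+(y+.5)/3-.5)
def q(i,n,pts,z=.012):
    print(i,n,[onplane(L[i][0],*Z(*p),z,L[i][1])[:2].round(4).tolist() for p in pts])
q(0,'R in floor',[(10,116),(150,101),(335,95)])
q(0,'L in floor',[(280,321),(338,321)])
q(0,'plate near',[(480,50),(770,70)]); q(0,'plate far',[(300,432),(600,433)])
q(1,'R in floor',[(70,104),(300,93),(500,97),(770,110)]); q(1,'L in floor',[(50,319),(200,317),(385,315)])
q(1,'button',[(112,218)],.028);q(1,'button front',[(131,218)],.028);q(1,'gate tip',[(460,227)],.033);q(1,'pivot',[(705,355)],.036);q(0,'pivot',[(120,360)],.036)
```

```text
0 R in floor [[0.5775, 0.004], [0.5768, 0.0406], [0.5772, 0.0853]]
0 L in floor [[0.6315, 0.0717], [0.6317, 0.0857]]
0 plate near [[0.5662, 0.1194], [0.5663, 0.1916]]
0 plate far [[0.659, 0.076], [0.6592, 0.1504]]
1 R in floor [[0.5767, -0.1111], [0.5774, -0.0537], [0.5785, -0.0062], [0.5776, 0.0619]]
1 L in floor [[0.6306, -0.1185], [0.6315, -0.0791], [0.6317, -0.0337]]
1 button [[0.606, -0.0959]]
1 button front [[0.6063, -0.0913]]
1 gate tip [[0.6098, -0.0169]]
1 pivot [[0.637, 0.0389]]
0 pivot [[0.6367, 0.0383]]
```

Lane centre x≈0.6044, yaw≈0, throat y≈0.0855; plate end, rails and measured width agree to about 1 mm. The pivot puts the loaded centre at y≈−0.0575, and the button puts it at ≈−0.0555. Both lie in the allowed window. Now the pick.

Run:
```python
from station import r,planner,grab_frame
from h import *
Rh=R(155.97)
r.movep((.4258,.1445,.16),Rh)
r.move_straight((.4258,.1445,.061),v=.1)
r.hold(.2); f0=np.array(r.state()['force'])
r.set_gripper(.0,force=40); s=r.state(); print(s['gripper_width'],f0.round(2),np.round(s['force'],2))
r.move_straight((.4258,.1445,.15),v=.12); r.hold(.3); s=r.state(); print(s['time_s'],s['gripper_width'],np.round(s['force'],2),np.round(s['torque'],2))
f=grab_frame('wrist');cv2.imwrite('pics/g.png',f['color'])
```

```text
0.40128761631025117 [ 0.05 -0.81  0.41] [ 1.33 -1.58  1.53]
9.1083 0.4023095870706522 [-0.03 -0.31 -4.15] [ 0.02  0.02 -0.  ]
```

View pics/g.png

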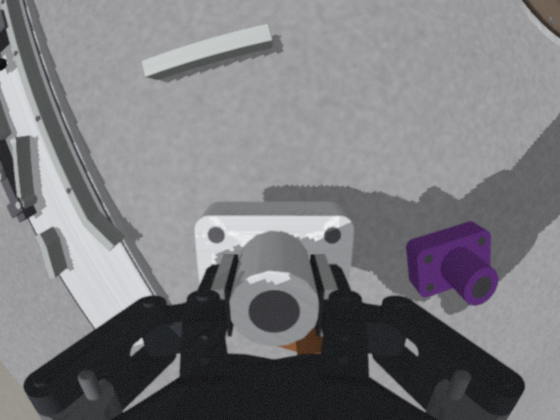

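The hub is held level and square in the jaws, with the visible base holes at (215,234) and (333,234). The force shows 4.15 N of weight. Next I'll carry it over the apron and lower it by feel.

Run:
```python
from station import r,planner,grab_frame
from h import *
X,Y=.6044,.1705
r.movep((X,Y,.15),R(90)); r.move_straight((X,Y,.0765),v=.1); r.hold(.2)
s=r.state(); b=s['force'][2]; print(np.round(s['force'],2))
z=.0765
while z>.0705:
    z-=.0005; r.move_straight((X,Y,z),v=.02); r.hold(.05); s=r.state(); print(round(z,4),np.round(s['force'],2))
    if s['force'][2]-b>1.2: break
print(s['time_s'],np.round(s['tool_pos'],4))
T=toolT(s);f=grab_frame('wrist');cv2.imwrite('pics/p.png',f['color'])
import pickle;pickle.dump((f,T),open('w3.pkl','wb'))
```

```text
[ 0.71 -0.57 -5.16]
0.076 [ 0.48  0.06 -3.59]
11.5667 [0.6044 0.1705 0.0761]
```

View pics/p.png

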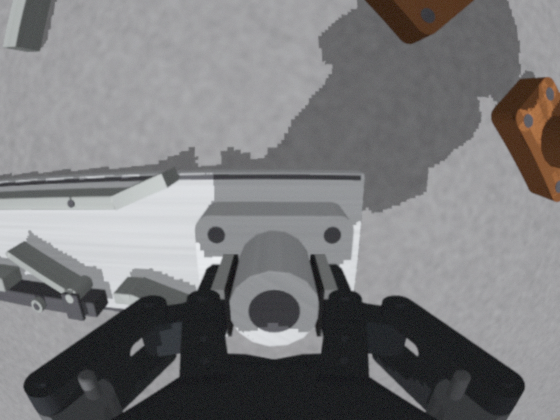

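That was probably settling noise rather than contact, since free weight reads −4.15. I'll continue down with averaged readings.

```bash
cat >> h.py <<'E'
def favg(r,n=5,dt=.02):
    F=[]
    for _ in range(n): r.hold(dt); F.append(r.state()['force'])
    return np.mean(F,0)
E
python3 - <<'E'
from station import r,planner,grab_frame
from h import *
X,Y=.6044,.1705
print(favg(r,8).round(2))
z=.076
while z>.0705:
    z-=.0005; r.move_straight((X,Y,z),v=.02); F=favg(r); print(round(z,4),F.round(2))
    if F[2]>-3: break
print(r.state()['time_s'],np.round(r.state()['tool_pos'],4))
E
```

```text
[ 0.15  0.08 -4.47]
0.0755 [-0.1  -0.01 -4.26]
0.075 [ 0.03 -0.01 -4.76]
0.0745 [-0.23  0.25 -4.59]
0.074 [ 0.36 -0.5  -4.63]
0.0735 [ 0.24  0.27 -4.7 ]
0.073 [-0.66 -0.27 -2.29]
13.75 [0.6045 0.1705 0.0733]
```

Contact at TCP z=0.073, exactly the plate height. I'll open briefly so the hub stands free and flat on the apron, regrip it, then slide in small force-guided steps.

Run:
```python
from station import r,planner,grab_frame
from h import *
r.set_gripper(.55); r.hold(.2); b=favg(r); print('free',b.round(2))
r.set_gripper(0,force=40); print('regrip',favg(r).round(2),r.state()['gripper_width'])
X,Y,Z=.6044,.1705,.073
while Y>.0605:
    Y-=.01 if Y>.14 else .005
    r.move_straight((X,Y,Z),v=.05); F=favg(r,3); print(round(Y,4),round(X,5),round(Z,4),F.round(1))
    if max(abs(F[0]),abs(F[1]))>8 or F[2]>6: print('STOP');break
    if abs(F[0])>1.5: X+=F[0]*1.5e-4
    if F[2]>0: Z+=.0003
    elif F[2]<-4: Z-=.0002
s=r.state();print(s['time_s'],np.round(s['tool_pos'],4))
f=grab_frame('wrist');cv2.imwrite('pics/s1.png',f['color'])
```

```text
free [-0.12  0.25  0.23]
regrip [ 0.02 -0.62  1.47] 0.4028332425599706
0.1605 0.6044 0.073 [ 0.2 -0.6  2.8]
0.1505 0.6044 0.0733 [-0.1 -1.4  1.9]
0.1405 0.6044 0.0736 [-0.6 -1.6 -0.8]
0.1305 0.6044 0.0736 [ 0.2 -0.5 -3.8]
0.1255 0.6044 0.0736 [ 0.3  0.2 -4.6]
0.1205 0.6044 0.0734 [ 0.   0.2 -4.5]
0.1155 0.6044 0.0732 [-0.3 -0.6 -4.7]
0.1105 0.6044 0.073 [ 0.2 -1.4 -2.8]
0.1055 0.6044 0.073 [-0.4 -2.3 -1.9]
0.1005 0.6044 0.073 [-0.  -1.3 -1.1]
0.0955 0.6044 0.073 [-0.  -0.9  0.8]
0.0905 0.6044 0.0733 [-0.3 -1.7 -1.2]
0.0855 0.6044 0.0733 [ 0.1 -1.5 -1.4]
0.0805 0.6044 0.0733 [-0.3 -1.8 -1.8]
0.0755 0.6044 0.0733 [ 0.2 -1.9 -2.2]
0.0705 0.6044 0.0733 [-0.2 -1.2 -2.1]
0.0655 0.6044 0.0733 [ 0.1 -0.9 -2.4]
0.0605 0.6044 0.0733 [-0.3  1.3 -2.8]
20.4583 [0.6042 0.0606 0.0732]
```

View pics/s1.png

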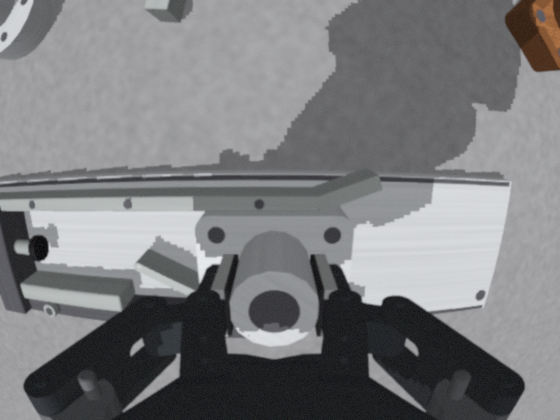

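The hub is in the throat with no lateral load. I'll continue through the gate and stop before the end stop.

Run:
```python
from station import r,planner,grab_frame
from h import *
X,Y,Z=.6044,.0605,.0733
while Y>-.0495:
    Y-=.005
    r.move_straight((X,Y,Z),v=.05); F=favg(r,3); print(round(Y,4),round(X,5),round(Z,4),F.round(1))
    if abs(F[0])>7 or abs(F[1])>12 or F[2]>5: print('STOP');break
    if abs(F[0])>2.5: X+=F[0]*1e-4
    if F[2]>0: Z+=.0003
    elif F[2]<-4: Z-=.0002
s=r.state();print(s['time_s'],np.round(s['tool_pos'],4))
```

```text
0.0555 0.6044 0.0733 [-3.9  6.9 -0.3]
0.0505 0.60401 0.0733 [-3.5  7.7 -0.6]
0.0455 0.60366 0.0733 [-2.1  7.2 -1.1]
0.0405 0.60366 0.0733 [-2.8  5.6 -0.8]
0.0355 0.60338 0.0733 [-1.3  5.5 -1.5]
0.0305 0.60338 0.0733 [-1.6  5.1 -1.6]
0.0255 0.60338 0.0733 [-2.2  4.7 -1.7]
0.0205 0.60338 0.0733 [-2.3  3.9 -1. ]
0.0155 0.60338 0.0733 [-2.9  2.8 -1.4]
0.0105 0.60309 0.0733 [-1.8  1.5 -2.3]
0.0055 0.60309 0.0733 [-2.1  1.3 -1.8]
0.0005 0.60309 0.0733 [-2.1  1.4 -2.4]
-0.0045 0.60309 0.0733 [-2.   1.2 -3.1]
-0.0095 0.60309 0.0733 [-2.5  1.1 -3.3]
-0.0145 0.60309 0.0733 [-2.7 -0.  -2.8]
-0.0195 0.60282 0.0733 [-1.5  0.9 -4. ]
-0.0245 0.60282 0.0731 [-1.6  1.9 -2.9]
-0.0295 0.60282 0.0731 [-1.5  2.2 -2.3]
-0.0345 0.60282 0.0731 [-1.2  1.7 -1. ]
-0.0395 0.60282 0.0731 [-1.7  2.4 -0.9]
-0.0445 0.60282 0.0731 [-1.8  2.  -0.3]
-0.0495 0.60282 0.0731 [-1.8  3.   0.1]
-0.0545 0.60282 0.0734 [-0.7  2.1 -1.9]
27.4083 [ 0.6029 -0.0548  0.0733]
```

The gate opened at 7–8 N and the hub is sliding past it. No stop contact yet, so I'll go in 1 mm steps.

Run:
```python
from station import r,planner,grab_frame
from h import *
X,Y,Z=.60282,-.0545,.0733
c=None
while Y>-.070:
    Y-=.001
    r.move_straight((X,Y,Z),v=.02); F=favg(r,6); p=r.state()['tool_pos']; print(round(Y,4),p[1].round(5),F.round(1))
    if abs(F[0])>7 or F[2]>5 or F[1]>9.5: print('STOP');break
    if c is None and F[1]>5: c=Y
    if c is not None and Y<c-.0065: print('deep');break
    if F[2]>0: Z+=.0003
    elif F[2]<-4: Z-=.0002
s=r.state();print(s['time_s'],np.round(s['tool_pos'],4),Z)
T=toolT(s);f=grab_frame('wrist');g=grab_frame('top');cv2.imwrite('pics/s2.png',f['color'])
cv2.imwrite('pics/t2.png',cv2.resize(g['color'][135:195,170:345],None,fx=4,fy=4,interpolation=cv2.INTER_CUBIC))
import pickle;pickle.dump((f,T),open('w4.pkl','wb'))
```

```text
-0.0555 -0.05494 [-0.6  5.2 -1.2]
-0.0565 -0.05517 [-0.7  7.8 -0.7]
-0.0575 -0.05587 [-1.1  9.1 -0.4]
-0.0585 -0.05672 [-1.   9.1 -0.2]
-0.0595 -0.0577 [-0.8  9.5 -0.3]
-0.0605 -0.05869 [-1.3  9.1 -0.1]
-0.0615 -0.05968 [-1.   9.4  0.1]
-0.0625 -0.06089 [-0.5  8.6 -1.9]
deep
30.2083 [ 0.6028 -0.0609  0.0734] 0.0736
```

View pics/s2.png

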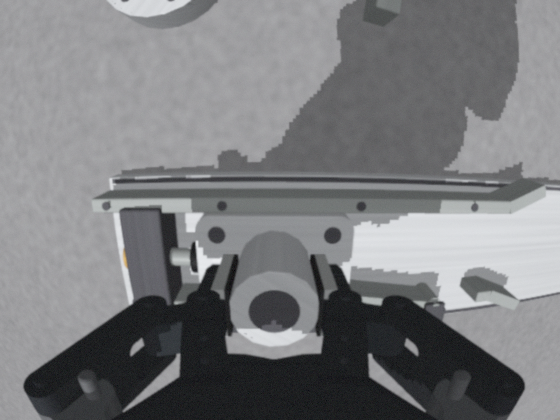

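View pics/t2.png

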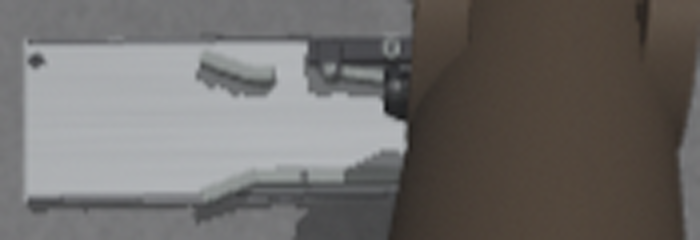

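The stop engaged at actual y≈−0.0549 and is now about 6 mm in. The gate still lies open along the left edge at about (400,290). A few more mm to go, checking the actual depth.

Run:
```python
from station import r,planner,grab_frame
from h import *
import pickle
X,Y,Z=.60282,-.0625,.0736
while True:
    Y-=.0007
    r.move_straight((X,Y,Z),v=.02); F=favg(r,6); s=r.state();p=s['tool_pos']; print(round(Y,4),p[1].round(5),'in',round((-.0549-p[1])*1e3,1),F.round(1),s['torque'][2].round(3))
    if p[1]<-.0641 or F[1]>14 or F[2]>5: break
    if F[2]>0: Z+=.0003
    elif F[2]<-4: Z-=.0002
s=r.state();print(s['time_s'],np.round(s['tool_pos'],4),Z)
T=toolT(s);f=grab_frame('wrist');pickle.dump((f,T),open('w5.pkl','wb'))
cv2.imwrite('pics/s3.png',f['color'])
g=grab_frame('side');cv2.imwrite('pics/sd3.png',cv2.resize(g['color'][160:260,160:300],None,fx=5,fy=5,interpolation=cv2.INTER_CUBIC))
```

```text
-0.0632 -0.06157 in 6.7 [-0.5  8.5 -1.9] -0.048
-0.0639 -0.06237 in 7.5 [-0.4  8.1 -2.1] -0.01
-0.0646 -0.06313 in 8.2 [-0.2  7.6 -2. ] 0.066
-0.0653 -0.06366 in 8.8 [-0.1  8.7 -2.1] -0.079
-0.066 -0.06422 in 9.3 [-0.5  9.  -2. ] 0.006
32.0583 [ 0.6028 -0.0642  0.0734] 0.0736
```

View pics/s3.png

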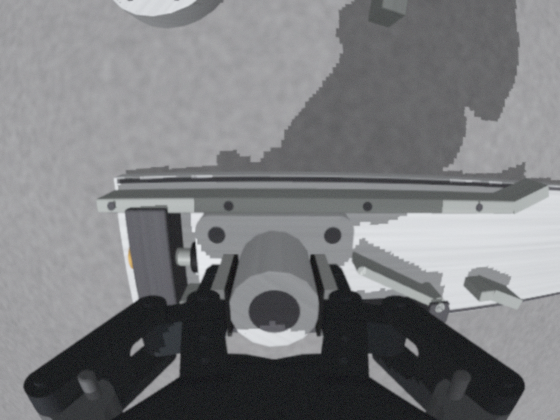

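View pics/sd3.png

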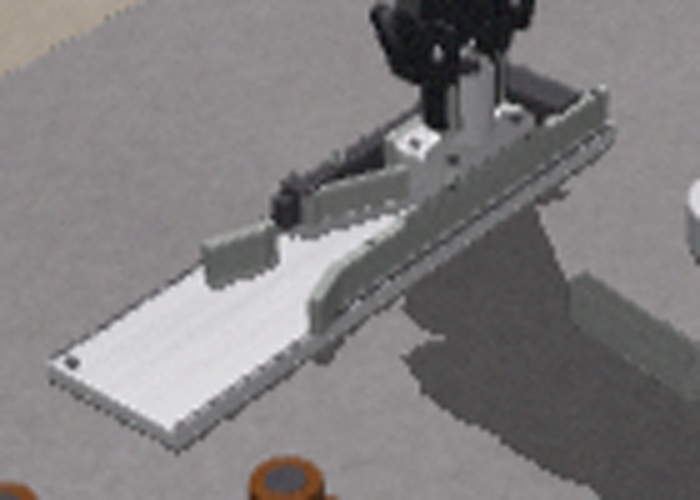

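The gate is shut: in s3 its flap slants from the pivot at (438,307) to the tip near (360,260), behind the hub, and the side view agrees. I'll ease the hub back until the gate takes the stop's load, then release.

Run:
```python
from station import r,planner,grab_frame
from h import *
X,Y,Z=.60282,-.066,.0736
while Y<-.0585:
    Y+=.0007
    r.move_straight((X,Y,Z),v=.02); F=favg(r,5); p=r.state()['tool_pos']; print(round(Y,4),p[1].round(5),F.round(1))
    if F[1]<3: break
r.set_gripper(.75); r.hold(.3); print(r.state()['gripper_width'],favg(r).round(2))
p=np.array(r.state()['tool_pos'])
r.move_straight((X,Y,.2),v=.12)
r.movep((.675,-.02,.17),R(90)); r.hold(.2)
s=r.state();print(s['time_s']); f=grab_frame('wrist');cv2.imwrite('pics/e.png',f['color'])
import pickle;pickle.dump((f,toolT(s)),open('w6.pkl','wb'))
```

```text
-0.0653 -0.06392 [-0.3  7.8 -2.5]
-0.0646 -0.06341 [-0.5  7.2 -2.4]
-0.0639 -0.0628 [-0.2  7.  -2.3]
-0.0632 -0.06217 [ 0.1  6.4 -3. ]
-0.0625 -0.06158 [-0.3  6.2 -2.7]
-0.0618 -0.06093 [ 0.1  5.9 -2.6]
-0.0611 -0.06028 [-0.1  5.4 -3.1]
-0.0604 -0.05969 [-0.   5.2 -3.3]
-0.0597 -0.05906 [ 0.1  5.5 -3.3]
-0.059 -0.05884 [ 0.5  3.6 -5.4]
-0.0583 -0.05873 [ 1.2  1.3 -7.5]
0.7475277197219451 [-0.07 -0.21  0.05]
38.45
```

View pics/e.png

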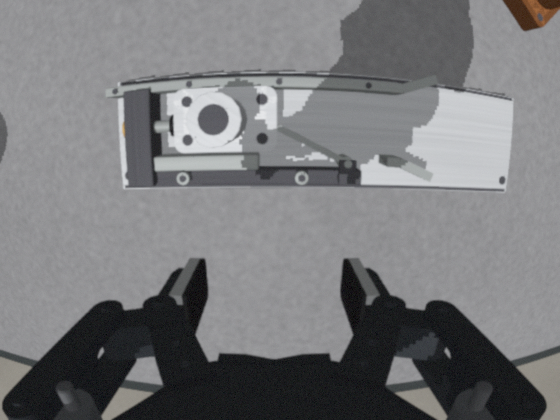

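The final view shows the hub flat between the rails with its boss at about (213,118). The black button is against its front at (172,125). The gate flap runs from its pivot (348,168) to its tip at (282,128), against the rear face. I'll do a quick enlarged check, then hand in.

Run:
```python
from h import *
import pickle
f,T=pickle.load(open('w6.pkl','rb')); c=f['color']
cv2.imwrite('pics/e2.png',cv2.resize(c[70:195,110:370],None,fx=3,fy=3,interpolation=cv2.INTER_CUBIC))
print(onplane(f,213,118,.085,T).round(4))
```

```text
[ 0.6018 -0.057   0.085 ]
```

View pics/e2.png

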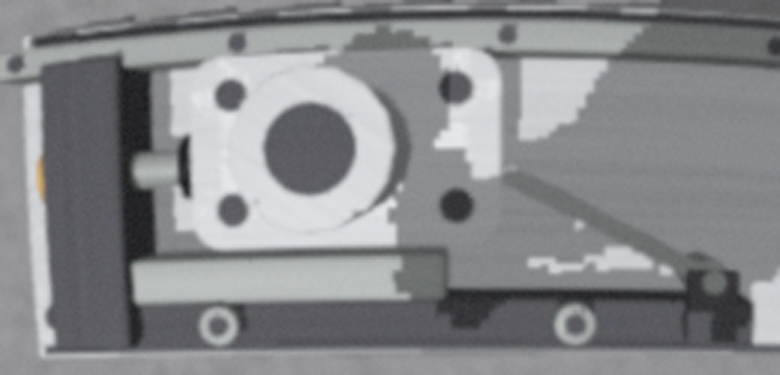

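The enlarged view confirms it: the button presses the front face at (185,168), and the gate tip meets the rear face at (510,175).

```bash
python3 -c "
from station import sign_off
print(sign_off())"
```

```text
the job is handed in; nothing more can be done
None
```

The square-based aluminium hub is loaded in the lane, held against the shut gate by the end stop. The job was handed in at about 38.5 s of the allowed 67 s.

- **Sequence:** I picked the hub by its boss and stood it free on the apron. I regripped it and slid it through the gate in small steps, with sampled forces of about 8 N at most at the gate and 9.5 N at the stop. Pressing on the rails and floor, sampled between steps, peaked at about 7 N (free weight 4–5 N), under the 15 N limit. I did not measure force during the moves.
- **End stop and gate:** I pushed the end stop about 9 mm in, judged by force and travel, short of the 13 mm limit. The gate was seen to shut there. I then eased the hub back until the gate took the load, and let go.
- **Last checks:** The final wrist picture shows the button against the front face, the gate tip against the rear face, the hub flat between the rails, and the gripper clear. The hub centre is at y ≈ −0.057 to −0.059 m, against −0.0555 to −0.0575 m expected from the pictures; the 1–3 mm spread is about the calibration tolerance.
- **Disagreements:** The plate first measured about 93 mm wide instead of 100, probably because of bevelled edges, so I took the centre line from the rails. The first floor contact on the apron was a false trigger from force noise, so I repeated it with averaged readings.
- **Not rechecked:** I did not take a dedicated last picture of the round hub, the bar or the oil bottle. No path went near them.

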